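# Click the speed module home, fit its D-shaft knob and hold it pressed

### The arm

A 6-joint arm with a two-finger parallel gripper is mounted at the origin on the work surface. World frame = base frame: x ahead of the robot, y to its left, z up, the work surface at z = 0. Lengths are in mm, angles in rad, forces in N, time in s.
With the tool pointing down it reaches from about 425 to 950 mm from the base axis. Payload 14.7 kg.
Tool frame: the origin (TCP) lies on the centre line of the jaws, within the pads' length; the fingertips stand 22 mm ahead of it and the grasp point (between the pads) lies 3 mm ahead of it; z points along the fingers, y is the direction in which the jaws open and shut (so a half turn about z gives the same grasp; the last joint's range is limited). The gripper opens to 85 mm and grips with 20 to 120 N. Pads are 22 mm wide; open, the fingers measure 114 mm over their backs; the gripper's body (76 mm by 85 mm) begins 54 mm behind the grasp point. The pads swing forward as they close: fully open they stand 13 mm farther back than shut.
Start: joints at [-1.304, 0.48, 1.596, -0, 1.065, -0.047], TCP at [200.655, -618.248, 253.297] pointing down, gripper open.
Joint ranges: [-2.75, 2.75], [-0.82, 2.05], [0.23, 2.67], [-1.56, 4.7], [0.09, 2.69], [-2.92, 2.92]. Speed limits (rad/s): [1.89, 1.89, 2.39, 3.01, 3.01, 3.01].

### API

Orientations are given as [roll, pitch, yaw] about the fixed x, y, z axes, in that order (R = Rz(yaw) Ry(pitch) Rx(roll)).
In Python, from workcell import r, eyes, finder gives the robot as it stands.
- The arm moves only by the tool apply_moves, never from a script. Its argument "increments" is a list of rows, each a list of 5 numbers: the shift along the tool's x, y, z in units of 0.04 m (1.0 is 0.04 m), then the turn about the tool's z in units of 120 degrees (1.0 is 120 degrees), then the opening, from -1 (shut) to 1 (fully open). In form: [[x, y, z, roll, hand], ...]. A call has 1 to 5 rows; each row shifts and turns the commanded pose from where the row before left it, along the tool's axes as they then stand; what a row does not reach is not made up. A row lasts 1/12 s, in which the tool goes at most 41.7 mm and 7.16 degrees, less where a joint would pass 70% of its speed; a pose out of reach is approached as far as the arm can. A call with a number of a shift or a turn outside -1 to 1 is refused whole. A call with a gripper value outside its range is refused whole. The fingers move at their own pace and stop on an object; "force" is the grip in N (left out, the last holds). Time passes only in rows, so rows that do not move let the fingers close. It gives the time, the measured TCP pose, the force and the opening at its end, in the units of the state.
- r.read_state(): the state, without advancing time (a new reading comes with each control period).
- eyes.capture(name): name is "side" or "top" or "wrist"; returns (picture, depth): 480x640x3 uint8, blue, green, red; 480x640 float32, mm along the optical axis (not along the pixel's ray), 0 where there is no reading.
- eyes.camera_model(name): a dict with "fx", "fy", "cx", "cy" (pixels), "D" ([k1, k2, p1, p2, k3] as OpenCV has them; the pictures are not rectified), "xyz" and "attitude" of the camera in the world. Camera axes: x right, y down, z forward; pixel columns grow to the right and rows downward; lengths in mm; the calibration is good to about 2 mm. A picture is of the moment at which its call begins: read the wrist's pose just before it. camera_model takes no time and is no camera call; for the wrist camera it gives the pose at the moment of the call.
- r.hand_in(): hands the job in, once; it reports no verdict.
Trained networks look in the newest picture that a camera, given by its name, has taken for a name from the list of things; names that differ only in an ending like _2 or _b are one class to them, and where a whole thing is asked for, a point or a joint stands for the part that bears it (a point fixed in the world has none). Each returns a list of dicts, best first, with "confidence" (0 to 1); they miss things now and then, are a little off and sometimes report something else, mostly with a low value. They report only what shows in the picture. A call takes as long as a camera call. They do not tell look-alikes from the thing itself.
- finder.spot_in(query, camera): "box" ([centre column, centre row, width, height] in pixels, round what is visible of it).
- finder.landmark_of(query, camera): "xy" ([column, row] in pixels: a listed point, or the origin of a listed thing).
The state is a dict: "clock": time; "joints": joint angles; "dq": joint speeds; "joint_efforts": joint torques, N m; "ee_pos": TCP position; "tcp_rot": TCP orientation; "force": force on the tool from outside, world axes, zero at the start; "wrist_torque": the same for the moment, N m; "opening": finger opening in mm.
Only numpy, scipy, OpenCV 4.12 (cv2) and the standard library are available. Lean on these libraries where they do the work, as an engineer would, in place of code of your own. Each camera call takes 0.05 s, during which the arm holds its last target. There are 200 camera calls.

### The job

On the grey drive console, push the sliding module along its rails towards the end stop until its spring detent clicks it fully home. Then take the grey plastic knob with the bar grip and the pointer nose, turn it so that its keyed bore matches the D-shaft (nose on the side of the shaft's flat), push it all the way down onto the shaft and press on so that the sprung shaft goes right in. Finish while still holding the knob and keeping it pressed in, and do not disturb the other things on the bench.

Things in the scene. Friction and masses are not known exactly. Their poses are not given: they have to be found in the camera images.
- push_face (a point): Centre of the end face by which the module is pushed, 17 mm above the console's deck (deck 50 mm above the bench). Module: black block, aluminium top, 90 (x) x 80 (y) x 34 mm tall. Axes are the console's: y along the rails to the end stop, z up. The deck behind this face is free for fingers, 100 mm wide between 18 mm tall rails. Console fixed, grey, 170 (x) x 300 (y) mm.
- module (a joint): Travel of the module along its rails, m: 0.100 is fully home against the end stop, clicked in; it starts between 0 and 0.045. About 1.5 N of friction; between about 0.088 and 0.095 a sprung ball must be overcome (about 8 N in all), beyond that it snaps home by itself and stays.
- shaft_tip (a point): Centre of the top end of the upright steel D-shaft in the middle of the module's top, which rides with it; 28 mm above the module's top, 112 mm above the bench when not pressed. Diameter 16 mm, one flat 4.5 mm from the axis, tip tapered. x points level out of the flat, z up; a black collar at its foot has a tooth to 24 mm on that side. Starts at various angles, turns only against stiff friction (0.12 N m).
- shaft (a joint): How far the shaft is pressed in, m: 0 is out (released), 0.008 fully in. It is sprung: 4 N to start, 10.4 N at 0.008; it comes back out when let go.
- knob_centre (a point): Centre (half-way up) of the loose grey knob, upright on the bench, bore down; 48 mm tall, 70 g. Round foot 42 mm across, 22 mm tall; on it a bar grip 42 (x) x 14 (y) x 26 mm tall, to be pinched across y; a pointer nose sticks out of the foot along +x. D-bore 18 mm deep from below, 2 mm wider than the shaft, its flat on the nose's side: it goes on with its x along the shaft tip's x. z up.
- knob_bore (a point): Closed upper end of the knob's bore, on its axis, 18 mm above the underside, 6 mm below knob_centre; it rests on the shaft's tip when the knob is fully on. Axes as knob_centre.
- knob_nose (a point): Tip of the knob's pointer nose, 31 mm from the axis along +x, 12 mm above the underside; the nose is 8 mm wide and reaches from 2 to 22 mm above the underside.
- knob: The same knob; origin at the centre of its underside, axes as knob_centre.
- round_knob: Another grey knob, plain and round with no bar or nose, 44 mm in diameter, 30 mm tall; a bystander. Origin at the centre of its underside.
- tape_roll: Cardboard-brown roll lying flat, 90 mm in diameter, 48 mm tall; a bystander. Origin at the centre of its underside.
- screwdriver: Screwdriver lying on the bench, a bystander. Origin near its middle, underside.
- wrench: Steel wrench lying on the bench, a bystander. Origin near its middle, underside.
- spray_bottle: White plastic bottle, 60 mm in diameter, 170 mm tall; a bystander. Origin at the centre of its underside.
- jar: Clear jar with a steel cap, 60 mm in diameter, 75 mm tall; a bystander. Origin at the centre of its underside.
- carton: Small closed cardboard box, 100 x 80 x 60 mm; a bystander. Origin at the centre of its underside.
Not all that is in view belongs to the job. What is shaped like the knob but blue or red is not meant.

How it is judged (in metres and radians):
On the way, in this order (a step that is already met when the one before it is completed fails the run):
1. the module is clicked fully home while the knob is still off the shaft (value of joint module above 0.097 m and distance between knob_bore and shaft_tip above 0.05 m), for 0.2 s.
2. the knob is fully down on the D-shaft, flat to flat, and the shaft is pressed in (value of joint module above 0.097 m and x of knob_bore in the frame of shaft_tip between -0.003 and 0.003 m and y of knob_bore in the frame of shaft_tip between -0.003 and 0.003 m and z of knob_bore in the frame of shaft_tip between -0.003 and 0.002 m and x of knob_nose in the frame of shaft_tip above 0.025 m and angle between knob_bore's own z axis and vertical below 0.12 rad and value of joint shaft above 0.005 m and contact force between the fingers and knob above 2 N), for 0.3 s.
At the end, for the whole second after the job is handed in: Through the last second: module beyond 0.097 m; knob on the shaft, bore end within 3 mm of the axis and 2 mm of the tip (to 3 mm below), nose on the flat's side, tilt under 0.12 rad; shaft pressed in over 5 mm; fingers on the knob with over 2 N (all of step 2); the arm keeps its last pose, push and grip.
It fails at once if a bystander is moved by more than 30 mm (distance of any of round_knob, tape_roll, screwdriver, wrench, spray_bottle, jar, carton from where it was at the start of the episode above 0.03 m).
It also fails if it takes over 61 s, if anything falls off the work surface, if the arm or the gripper's body presses on something with over 40 N, if the wrist force passes 120 N, or if a joint passes its speed limit or range.

## Working session

There is one attempt and no reset: what is moved stays moved. The work goes in short steps, Python scripts to look and compute and a tool call to move; the robot and the scene stay as the last step left them, time stands still between calls to the robot, and variables do not carry over. Pictures are saved under pics/ and viewed, about 8 in all and at most 12, crops included, and the job is handed in when it is done.

Besides the shell and the picture viewer there is one more tool, called after ">>>" as name(argument=value, ...), one argument or row to a line, values as JSON. apply_moves: Moves the arm, as the interface text tells. Its arguments: {"type":"object","properties":{"increments":{"type":"array","items":{"type":"array","items":{"type":"number"}}},"force":{"type":"number"}},"required":["increments"]}

```bash
mkdir -p pics
cat > h.py <<'E'
import numpy as np, cv2
from scipy.spatial.transform import Rotation as R
from workcell import r, eyes, finder
def cam(n):
    m=eyes.camera_model(n); K=np.array([[m['fx'],0,m['cx']],[0,m['fy'],m['cy']],[0,0,1.]])
    return K,np.array(m['D'],float),np.array(m['xyz'],float),R.from_euler('xyz',m['attitude']).as_matrix()
def ray(n,uv,c=None):
    K,D,p,A=c or cam(n)
    q=cv2.undistortPoints(np.array([[uv]],float),K,D)[0,0]
    return p,A@np.array([q[0],q[1],1.])
def atz(n,uv,z,c=None):
    p,d=ray(n,uv,c); return p+d*(z-p[2])/d[2]
def atd(n,uv,dep,c=None):
    p,d=ray(n,uv,c); return p+d*dep
def proj(n,X,c=None):
    K,D,p,A=c or cam(n)
    Y=(np.atleast_2d(X)-p)@A
    return cv2.projectPoints(Y,np.zeros(3),np.zeros(3),K,D)[0][:,0]
E
cat > a.py <<'E'
from h import *
np.set_printoptions(precision=1,suppress=True)
print(eyes.camera_model('top')); print(eyes.camera_model('side')); print(eyes.camera_model('wrist')); print(r.read_state())
for n in ('top','side','wrist'):
    im,d=eyes.capture(n); cv2.imwrite(f'pics/{n}0.png',im); np.save(f'{n}0.npy',d)
    for q,z in (('push_face',67),('shaft_tip',112),('knob_centre',24),('knob_nose',12)):
        for o in finder.landmark_of(q,n)[:4]: print(n,q,o['confidence'],np.array(o['xy']),atz(n,o['xy'],z))
E
python3 a.py
```

```text
{'fx': 544.048507193576, 'fy': 544.048507193576, 'cx': 318.5166540566027, 'cy': 241.07664099686863, 'D': array([-0.1,  0. ,  0. ,  0. ,  0. ]), 'xyz': array([ 355.7,   40.6, 1744.1]), 'attitude': array([-3. ,  0. , -1.5])}
{'fx': 467.80752965842487, 'fy': 467.80752965842487, 'cx': 313.5496150435529, 'cy': 253.79020130056156, 'D': array([-0.,  0.,  0.,  0.,  0.]), 'xyz': array([ 382. , -787.7,  912.9]), 'attitude': array([-2.3, -0. , -0.2])}
{'fx': 386.2208915217628, 'fy': 386.2208915217628, 'cx': 319.76145092815705, 'cy': 236.642174083634, 'D': array([-0.1,  0. ,  0. ,  0. ,  0. ]), 'xyz': array([ 272.5, -594.7,  373.1]), 'attitude': array([ 2.8,  0. , -1.3])}
{'clock': 0.0, 'joints': array([-1.3,  0.5,  1.6,  0. ,  1.1, -0. ]), 'dq': array([-0.,  0.,  0.,  0.,  0.,  0.]), 'joint_efforts': array([ -0. , -95.1, -43. ,  -0. ,   0. ,   0. ]), 'ee_pos': array([ 200.6, -617.9,  252.7]), 'tcp_rot': array([-3.1, -0. ,  0.3]), 'force': array([-0. , -0.2,  0.2]), 'wrist_torque': array([ 0., -0.,  0.]), 'opening': 85.49181442663091}
top push_face 0.65 [300.5 234.7] [602.2 105.7  67. ]
top shaf
[... 534 characters left out ...]
588.6 104.1  67. ]
side push_face 0.55 [293.3 338.1] [ 485.  -182.1   67. ]
side push_face 0.21 [398.7 421.3] [ 644.4 -415.3   67. ]
side shaft_tip 0.55 [238.4 181.3] [429.2 370.8 112. ]
side shaft_tip 0.5 [307.3 224.6] [585.6 136.2 112. ]
side knob_centre 0.96 [313.8 314.5] [551.9 -93.7  24. ]
side knob_centre 0.82 [245.7 374.8] [ 371.2 -224.2   24. ]
side knob_centre 0.73 [241.8 338.6] [ 374.  -127.5   24. ]
side knob_centre 0.67 [283.9 341.8] [ 467.1 -156.9   24. ]
side knob_nose 0.91 [323.5 323.7] [ 570.8 -116.8   12. ]
side knob_nose 0.77 [293.1 337.2] [ 491.7 -140.1   12. ]
side knob_nose 0.69 [250.7 335.7] [ 395.2 -114.7   12. ]
side knob_nose 0.65 [263.1 375.8] [ 407.9 -227.2   12. ]
```

```bash
python3 -c "
import cv2
a=cv2.imread('pics/top0.png')[130:390,190:510]
b=cv2.imread('pics/side0.png')[150:430,150:470]
cv2.imwrite('pics/t1.png',cv2.resize(a,(736,598),interpolation=cv2.INTER_CUBIC)); cv2.imwrite('pics/s1.png',cv2.resize(b,(685,600),interpolation=cv2.INTER_CUBIC))"
```

```text
(no output)
```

View pics/t1.png

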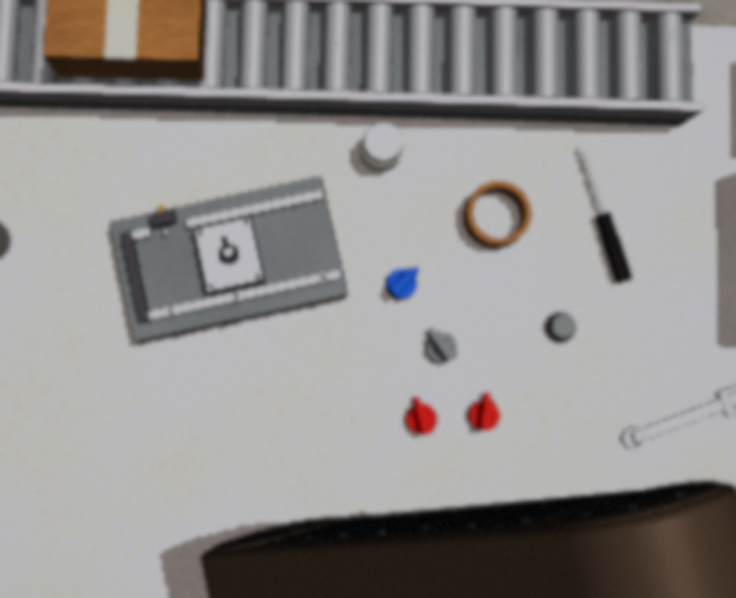

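View pics/s1.png

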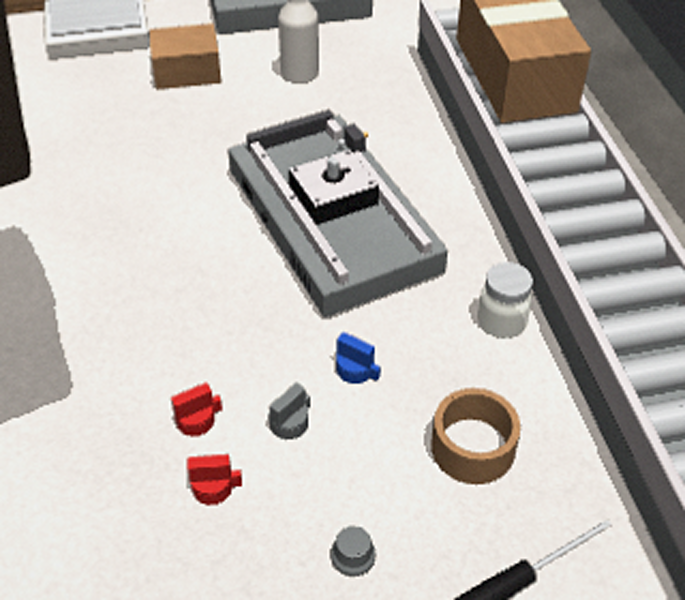

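The top view (mapped back to full-image pixels) has these look-alikes for the wanted knob:
- **Bar knobs:** grey at (381,281) top / (285,341) side, blue at (365,253), reds at (372,311) and (400,309).
- **Round grey knob:** (434,272), no bar or nose.

I choose the grey bar knob at world ≈ (470,-160), with its nose towards +x+y. The module's shaft is at top (288,239). The end stop is at the image's left, which is +y. Next I measure the console axis and move closer.

```bash
cat >> h.py <<'E'
def go(x,y,z,yaw=None):
    s=r.read_state(); A=R.from_euler('xyz',s['tcp_rot']); d=A.inv().apply(np.array([x,y,z])-s['ee_pos'])/40
    t=0 if yaw is None else -((yaw-s['tcp_rot'][2]+np.pi)%(2*np.pi)-np.pi)/np.radians(120)
    print('clk',round(s['clock'],2),'pos',s['ee_pos'].round(1),'rot',np.round(s['tcp_rot'],3),'F',np.round(s['force'],1),'op',round(s['opening'],1))
    print('shift units',d.round(3),'turn units',round(t,3),'(row max 0.0597)')
E
python3 - <<'E'
from h import *
go(500,-20,330,0)
# console outline from top depth: points 40..60 mm high
d=np.load('top0.npy'); c=cam('top')
v,u=np.mgrid[150:330,220:360]; uv=np.stack([u.ravel(),v.ravel()],1).astype(float)
q=cv2.undistortPoints(uv[:,None],c[0],c[1])[:,0]; P=c[2]+(np.c_[q,np.ones(len(q))]*d[v.ravel(),u.ravel()][:,None])@c[3].T
m=(P[:,2]>40)&(P[:,2]<75)&(P[:,1]>20)
print(m.sum(),cv2.minAreaRect(P[m][:,:2].astype(np.float32)))
m=(P[:,2]>78)&(P[:,2]<92)&(P[:,1]>20)&(P[:,0]>450)&(P[:,0]<700); print(m.sum(),cv2.minAreaRect(P[m][:,:2].astype(np.float32)))
E
```

```text
clk 0.75 pos [ 200.7 -618.2  253.3] rot [3.142 0.    0.314] F [-1.  -0.  -0.5] op 85.2
shift units [ 11.734 -11.916  -1.917] turn units 0.15 (row max 0.0597)
4516 ((682.18408203125, 157.58682250976562), (379.2820739746094, 362.33935546875), 13.870733261108398)
693 ((578.91015625, 189.36660766601562), (130.20140075683594, 178.1689453125), 16.33935546875)
```

>>> apply_moves(
  increments=[
    [0.65,-0.66,-0.1,0,1],
    [0.65,-0.66,-0.1,0,1],
    [0.65,-0.66,-0.1,0,1],
    [0.65,-0.66,-0.1,0,1],
    [0.65,-0.66,-0.1,0,1],
  ],
)

```text
clock: 1.17
ee_pos: [283.9, -451.0, 273.5]
tcp_rot: [3.142, -0.0, 0.313]
force: [1.9, -0.6, 1.3]
opening: 85.3
```

>>> apply_moves(
  increments=[
    [0.65,-0.66,-0.1,0,1],
    [0.65,-0.66,-0.1,0,1],
    [0.65,-0.66,-0.1,0,1],
    [0.65,-0.66,-0.1,0,1],
    [0.65,-0.66,-0.1,0,1],
  ],
)

```text
clock: 1.58
ee_pos: [366.9, -285.2, 293.7]
tcp_rot: [3.141, -0.0, 0.314]
force: [0.7, -0.3, -0.4]
opening: 85.0
```

>>> apply_moves(
  increments=[
    [0.65,-0.66,-0.1,0,1],
    [0.65,-0.66,-0.1,0,1],
    [0.65,-0.66,-0.1,0,1],
    [0.65,-0.66,-0.1,0,1],
    [0,0,0,0,1],
  ],
)

```text
clock: 2.0
ee_pos: [435.1, -149.7, 310.2]
tcp_rot: [-3.141, -0.002, 0.317]
force: [-0.0, -0.6, 0.5]
opening: 85.4
```

```bash
cat > w.py <<'E'
from h import *
import sys
tag=sys.argv[1]; np.set_printoptions(precision=1,suppress=True)
s=r.read_state(); c=cam('wrist'); im,d=eyes.capture('wrist'); cv2.imwrite(f'pics/{tag}.png',im); np.save(f'{tag}.npy',d)
import pickle; pickle.dump(c,open(f'{tag}.pkl','wb'))
print(s['clock'],s['ee_pos'],s['tcp_rot'])
for q,z in (('push_face',67),('shaft_tip',112),('knob_centre',24),('knob_nose',12),('knob_bore',18)):
    for o in finder.landmark_of(q,'wrist')[:4]: print(q,round(o['confidence'],2),np.array(o['xy']),atz('wrist',o['xy'],z,c))
E
python3 w.py w1
```

```text
2.0 [ 435.1 -149.7  310.2] [-3.1 -0.   0.3]
knob_centre 0.84 [289.4 244.1] [ 370.3 -135.4   24. ]
knob_centre 0.81 [334.5 165. ] [ 468.1 -154.8   24. ]
knob_centre 0.79 [358.2 259.5] [ 377. -214.   24.]
knob_centre 0.65 [312.1  61.8] [ 556.3 -101.7   24. ]
knob_nose 0.95 [287.8 215.3] [ 398.1 -124.1   12. ]
knob_nose 0.94 [373.1 234.6] [ 406.7 -222.4   12. ]
knob_nose 0.79 [340.1  46.2] [ 580.4 -123.    12. ]
knob_bore 0.82 [337.8 165.4] [ 468.2 -158.7   18. ]
knob_bore 0.66 [287.4 237.2] [ 375.4 -131.    18. ]
knob_bore 0.64 [362.1 257.6] [ 378.7 -218.7   18. ]
knob_bore 0.57 [309.5  62.2] [555.9 -99.1  18. ]
```

View pics/w1.png

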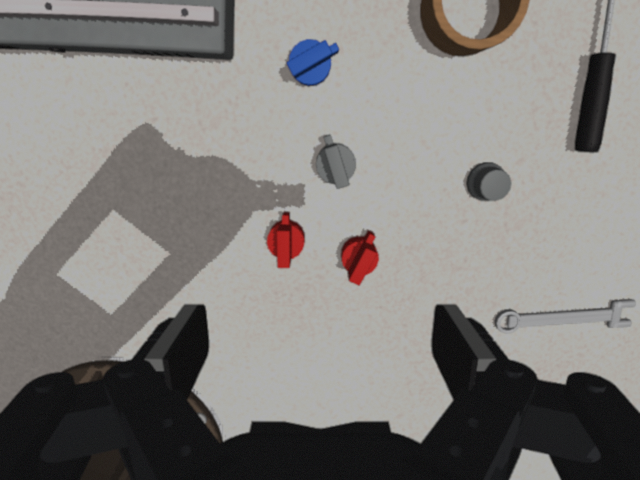

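The wrist picture shows the grey bar knob at (335,163) with its nose up-left at (325,140). Blue is at (310,62) and the reds are at (285,240) and (360,256). Next I look at the module.

```bash
python3 -c "
from h import *
go(490,90,310)"
```

```text
clk 2.3 pos [ 432.3 -155.2  309.2] rot [3.142 0.    0.312] F [-0.4  1.3 -0.3] op 85.3
shift units [ 3.256 -5.391 -0.021] turn units 0 (row max 0.0597)
```

>>> apply_moves(
  increments=[
    [0.46,-0.77,0,0,-1],
    [0.46,-0.77,0,0,-1],
    [0.46,-0.77,0,0,-1],
    [0.46,-0.77,0,0,-1],
    [0.46,-0.77,0,0,-1],
  ],
)

```text
clock: 2.72
ee_pos: [472.8, 20.9, 309.3]
tcp_rot: [3.141, -0.0, 0.311]
force: [1.2, -0.1, 0.0]
opening: 25.7
```

>>> apply_moves(
  increments=[
    [0.46,-0.77,0,0,-1],
    [0.46,-0.77,0,0,-1],
    [0,0,0,0,-1],
    [0,0,0,0,-1],
  ],
)

```text
clock: 3.05
ee_pos: [489.0, 91.0, 309.0]
tcp_rot: [-3.142, 0.0, 0.315]
force: [-0.1, -0.6, -0.7]
opening: -0.2
```

```bash
python3 w.py w2
```

```text
3.05 [489.  91. 309.] [-3.1  0.   0.3]
push_face 0.75 [344.2  91.5] [589.6 101.2  67. ]
shaft_tip 0.75 [300.   83.7] [580.9 137.2 112. ]
knob_centre 0.85 [517.3 276.3] [ 467.6 -154.8   24. ]
knob_centre 0.76 [508.8 190.7] [ 554.4 -100.8   24. ]
knob_centre 0.6 [527.2 354.4] [ 377.1 -215.6   24. ]
knob_centre 0.58 [465.  341.5] [ 370.6 -132.6   24. ]
knob_nose 0.84 [538.2 330.4] [ 407.1 -222.3   12. ]
knob_nose 0.81 [528.1 175.3] [ 576.5 -120.2   12. ]
knob_nose 0.73 [508.1 248.5] [ 492.8 -136.4   12. ]
knob_nose 0.62 [468.2 315.1] [ 400. -128.   12.]
knob_bore 0.7 [504.6 188.9] [554.6 -98.6  18. ]
knob_bore 0.65 [460.7 336.3] [ 372.9 -128.1   18. ]
knob_bore 0.6 [524.8 350.7] [ 378.3 -214.9   18. ]
knob_bore 0.56 [516.5 272.1] [ 470.7 -155.4   18. ]
```

View pics/w2.png

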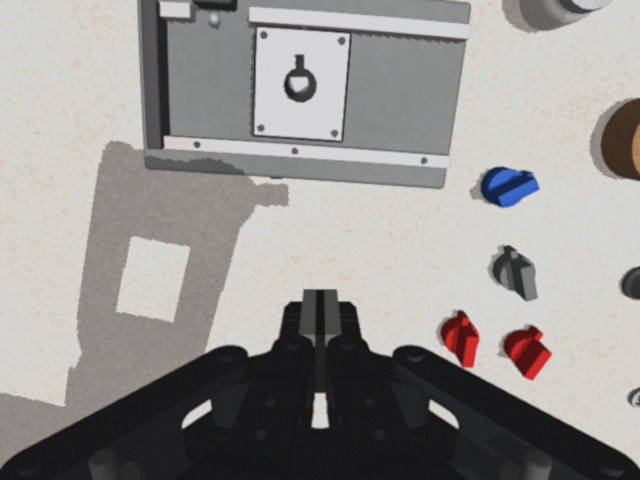

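The wrist picture shows the module top with corners (254,28), (350,33), (344,141) and (250,136). The shaft is at (300,83) with its tooth up at (299,57). The end stop is to the left.

Run:
```python
from h import *
import pickle
np.set_printoptions(precision=3,suppress=True)
c=pickle.load(open('w2.pkl','rb'))
ang=lambda a,b:np.degrees(np.arctan2(-(b-a)[0],(b-a)[1]))
C=[atz('wrist',p,84,c) for p in ((254,28),(350,33),(344,141),(250,136))]
for p in C: print(p)
print('centre',np.mean(C,0),'yaws',ang(C[1],C[0]),ang(C[2],C[3]), np.linalg.norm(C[1]-C[0]),np.linalg.norm(C[1]-C[2]))
for a,b in (((448,167),(165,152)),((468,26),(250,8))): print('rail',ang(atz('wrist',a,68,c),atz('wrist',b,68,c)))
print('outer',ang(atz('wrist',(442,187),50,c),atz('wrist',(147,167),50,c)))
y=np.radians(16.5); Y=np.array([-np.sin(y),np.cos(y),0]); pf=(C[1]+C[2])/2; print('pushface',pf)
for b in (80,): 
    p=pf-Y*b; go(p[0],p[1],200,y)
im=cv2.imread('pics/w2.png')[30:130,240:360]
cv2.imwrite('pics/w2c.png',cv2.resize(im,(720,600),interpolation=cv2.INTER_CUBIC))
```

```text
[612.28 187.73  84.  ]
[632.768 112.163  84.   ]
[549.474  88.688  84.   ]
[528.241 167.865  84.   ]
centre [580.691 139.111  84.   ] yaws 15.169807670982005 15.01188782939158 78.29533355109648 86.53898484011611
rail 15.030249779300846
rail 14.060868674891703
outer 14.12934809984189
pushface [591.121 100.425  84.   ]
clk 3.35 pos [488.7  89.3 309.3] rot [3.141 0.    0.312] F [-0.5 -0.6 -0.4] op -0.0
shift units [2.475 2.519 2.734] turn units 0.011 (row max 0.0597)
```

>>> apply_moves(
  increments=[
    [0.49,0.35,0.7,0,-1],
    [0.49,0.35,0.7,0,-1],
    [0.49,0.35,0.7,0,-1],
    [0.49,0.35,0.7,0,-1],
    [0.49,0.35,0.7,0,-1],
  ],
)

```text
clock: 3.77
ee_pos: [604.5, 52.7, 168.0]
tcp_rot: [3.141, -0.0, 0.312]
force: [0.7, 0.8, -0.0]
opening: 0.2
```

>>> apply_moves(
  increments=[
    [0,0,0,-0.0555,-1],
    [0,0,0,-0.0555,-1],
    [0,0,0,-0.0555,-1],
    [0,0,0,-0.0555,-1],
    [0,0,0,-0.0555,-1],
  ],
)

```text
clock: 4.18
ee_pos: [603.6, 53.1, 169.2]
tcp_rot: [-3.141, 0.0, 0.899]
force: [-0.1, -0.4, 0.5]
opening: 0.2
```

>>> apply_moves(
  increments=[
    [0,0,0,-0.0555,-1],
    [0,0,0,-0.0555,-1],
    [0,0,0,-0.0555,-1],
    [0,0,0,-0.0555,-1],
    [0,0,0,-0.0555,-1],
  ],
)

```text
clock: 4.6
ee_pos: [603.6, 53.1, 169.4]
tcp_rot: [3.142, 0.0, 1.481]
force: [0.5, 0.4, -1.2]
opening: 0.1
```

>>> apply_moves(
  increments=[
    [0,0,0,-0.0555,-1],
    [0,0,0,-0.0555,-1],
    [0,0,0,-0.0555,-1],
    [0,0,0,0,-1],
  ],
)

```text
clock: 4.93
ee_pos: [603.6, 53.2, 169.4]
tcp_rot: [3.142, 0.0, 1.83]
force: [-0.1, -0.5, -0.5]
opening: -0.3
```

```bash
python3 w.py w3; python3 -c "
from h import *
go(604,52,82,1.82)"
```

```text
4.9333 [603.6  53.2 169.4] [3.1 0.  1.8]
push_face 0.73 [320.1 164.4] [591.7 101.7  67. ]
shaft_tip 0.71 [319.2  87.2] [581.4 138.6 112. ]
shaft_tip 0.57 [316.5 165.2] [588.9 105.8 112. ]
knob_centre 0.83 [106.3 412.8] [ 468.5 -154.1   24. ]
knob_centre 0.64 [  7.6 442.6] [ 379.7 -217.6   24. ]
knob_nose 0.94 [ 47.  447.4] [ 409.5 -226.4   12. ]
knob_nose 0.91 [ 40.6 358.1] [ 401.9 -124.5   12. ]
knob_nose 0.6 [144.4 393.9] [ 495.  -135.8   12. ]
knob_bore 0.87 [  2.7 357.3] [ 372.5 -128.2   18. ]
knob_bore 0.62 [110.1 408.9] [ 468.9 -155.1   18. ]
knob_bore 0.59 [ 11.4 437. ] [ 379.  -216.9   18. ]
clk 5.23 pos [603.6  54.  169.3] rot [ 3.142 -0.     1.822] F [-0.7 -0.1  0.1] op 0.2
shift units [-5.000e-02 -1.000e-03  2.183e+00] turn units 0.001 (row max 0.0597)
```

View pics/w3.png

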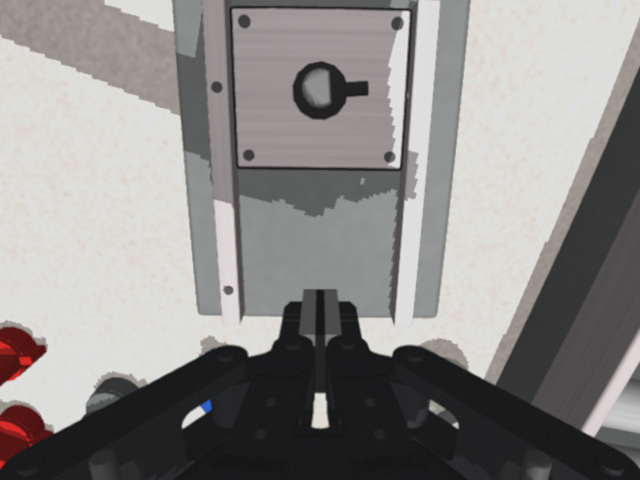

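The picture shows the fingers centred between the rails behind the push face (320,165). The shaft is at (320,88) with its tooth to the image right. Descend and push.

>>> apply_moves(
  increments=[
    [0,0,0.73,0,-1],
    [0,0,0.73,0,-1],
    [0,0,0.71,0,-1],
    [0.3,0,0,0,-1],
    [0.3,0,0,0,-1],
  ],
  force=60,
)

```text
clock: 5.65
ee_pos: [596.5, 77.6, 81.5]
tcp_rot: [-3.139, -0.001, 1.823]
force: [0.3, 0.2, 0.4]
opening: 0.0
```

>>> apply_moves(
  increments=[
    [0.2,0,0,0,-1],
    [0.2,0,0,0,-1],
    [0.2,0,0,0,-1],
    [0.2,0,0,0,-1],
    [0.2,0,0,0,-1],
  ],
)

```text
clock: 6.07
ee_pos: [588.0, 117.1, 83.6]
tcp_rot: [3.14, 0.0, 1.825]
force: [2.0, -1.1, 1.0]
opening: 0.1
```

```bash
python3 w.py w4 | head -4; python3 -c "
from h import *
go(604,52,82,1.82)"
```

```text
6.0667 [588.  117.1  83.6] [3.1 0.  1.8]
shaft_tip 0.8 [315.5 219.1] [574.7 166.6 112. ]
clk 6.37 pos [587.4 115.9  82.5] rot [-3.141 -0.     1.825] F [0.8 0.2 0.3] op -0.2
shift units [-1.65  -0.     0.012] turn units 0.002 (row max 0.0597)
```

>>> apply_moves(
  increments=[
    [0.2,0,0,0,-1],
    [0.2,0,0,0,-1],
    [0.2,0,0,0,-1],
    [0,0,0,0,-1],
  ],
)

```text
clock: 6.7
ee_pos: [580.9, 140.9, 82.4]
tcp_rot: [-3.141, -0.0, 1.826]
force: [0.0, -0.4, -0.5]
opening: -0.2
```

>>> apply_moves(
  increments=[
    [0.15,0,0,0,-1],
    [0.15,0,0,0,-1],
  ],
)

```text
clock: 6.87
ee_pos: [578.3, 151.3, 82.5]
tcp_rot: [-3.142, 0.0, 1.825]
force: [0.4, -1.1, -0.9]
opening: 0.1
```

>>> apply_moves(
  increments=[
    [0.15,0,0,0,-1],
    [0.15,0,0,0,-1],
  ],
)

```text
clock: 7.03
ee_pos: [575.3, 162.9, 82.5]
tcp_rot: [-3.142, 0.0, 1.825]
force: [2.1, -5.3, -1.3]
opening: -0.1
```

```bash
python3 w.py w5 | head -4; python3 -c "
from h import *
go(604,52,82,1.82)"
```

```text
7.0333 [575.3 162.9  82.5] [-3.1  0.   1.8]
push_face 0.84 [318.2 294.3] [572.9 172.7  67. ]
shaft_tip 0.96 [320.9 222.8] [563.5 212.2 112. ]
knob_nose 0.21 [321.5 221.6] [570.7 187.   12. ]
clk 7.33 pos [575.4 162.5  82.5] rot [-3.142 -0.     1.825] F [ 0.2 -0.1  1.1] op -0.0
shift units [-2.854 -0.003  0.012] turn units 0.002 (row max 0.0597)
```

View pics/w5.png

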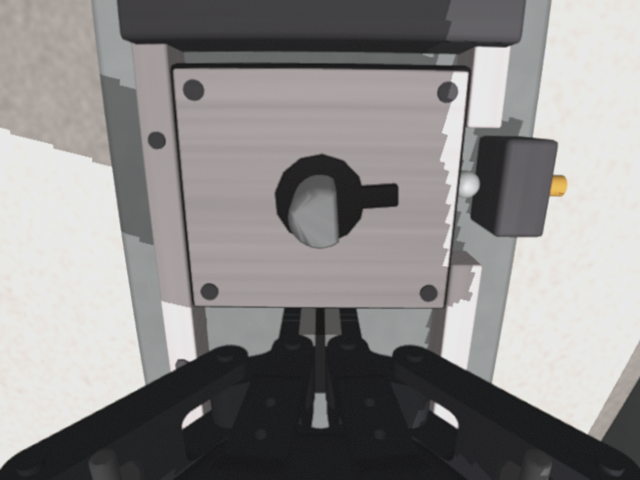

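The picture shows the module near the dark end stop (row 45), with the detent ball at (467,185). Push a little further to feel the stop.

>>> apply_moves(
  increments=[
    [0.1,0,0,0,-1],
    [0,0,0,0,-1],
  ],
)

```text
clock: 7.5
ee_pos: [574.3, 166.7, 82.5]
tcp_rot: [-3.142, -0.0, 1.825]
force: [0.0, 0.2, 0.0]
opening: -0.0
```

>>> apply_moves(
  increments=[
    [0.1,0,0,0,-1],
    [0,0,0,0,-1],
  ],
)

```text
clock: 7.67
ee_pos: [573.6, 169.7, 82.5]
tcp_rot: [-3.142, 0.001, 1.826]
force: [2.1, -10.6, 0.7]
opening: -0.0
```

```bash
python3 w.py w6 | head -4; python3 -c "
from h import *
go(604,52,82,1.82)"
```

```text
7.6667 [573.6 169.7  82.5] [-3.1  0.   1.8]
push_face 0.96 [315.6 291.5] [569.9 180.2  67. ]
shaft_tip 0.86 [319.4 222.7] [561.4 218.9 112. ]
clk 7.97 pos [573.6 169.6  82.5] rot [3.142e+00 1.000e-03 1.825e+00] F [  2.7 -10.    1.3] op -0.1
shift units [-3.038 -0.004  0.016] turn units 0.002 (row max 0.0597)
```

>>> apply_moves(
  increments=[
    [0.05,0,0,0,-1],
    [0,0,0,0,-1],
  ],
)

```text
clock: 8.13
ee_pos: [573.5, 169.9, 82.6]
tcp_rot: [-3.142, 0.003, 1.826]
force: [6.4, -30.3, 1.3]
opening: -0.4
```

>>> apply_moves(
  increments=[
    [0.05,0,0,0,-1],
    [0,0,0,0,-1],
  ],
)

```text
clock: 8.3
ee_pos: [573.5, 170.1, 82.6]
tcp_rot: [-3.141, 0.005, 1.826]
force: [11.4, -49.9, 1.9]
opening: -0.2
```

```bash
python3 w.py w7 | head -4; python3 -c "
from h import *
go(604,52,82,1.82)"
```

```text
8.3 [573.5 170.1  82.6] [-3.1  0.   1.8]
push_face 0.69 [317.7 292.7] [570.8 180.4  67. ]
shaft_tip 0.85 [320.4 224.6] [561.6 219.1 112. ]
clk 8.6 pos [573.5 170.1  82.6] rot [-3.141  0.004  1.826] F [ 12.  -48.8   2.2] op 0.4
shift units [-3.05  -0.007  0.029] turn units 0.003 (row max 0.0597)
```

Home is confirmed: a hard stop with force rising to 49 N. Back off, rise and measure the shaft angle.

>>> apply_moves(
  increments=[
    [-0.5,0,0,0,-1],
    [-0.5,0,0,0,-1],
    [-0.5,0,-0.4,0,-1],
    [-0.3,0,-0.8,0,-1],
    [0,0,-0.9,0,-1],
  ],
  force=40,
)

```text
clock: 9.02
ee_pos: [589.8, 102.3, 165.9]
tcp_rot: [-3.138, -0.0, 1.823]
force: [0.9, -0.2, 0.7]
opening: -0.0
```

>>> apply_moves(
  increments=[
    [0,0,-0.5,0,-1],
    [0,0,0,0,-1],
    [0,0,0,0,-1],
  ],
)

```text
clock: 9.27
ee_pos: [591.2, 104.7, 187.9]
tcp_rot: [3.139, 0.0, 1.825]
force: [-0.3, 0.1, -1.1]
opening: -0.1
```

```bash
python3 w.py w8
python3 - <<'E'
from h import *
import pickle
go(468,-155,250,.65)
c=pickle.load(open('w8.pkl','rb'))
u,v=proj('wrist',[561,219,90],c)[0].astype(int); print(u,v)
im=cv2.imread('pics/w8.png')[max(v-50,0):v+50,u-60:u+60]; print(max(v-50,0),u-60)
cv2.imwrite('pics/w8c.png',cv2.resize(im,None,fx=6,fy=6,interpolation=cv2.INTER_CUBIC))
E
```

```text
9.2667 [591.2 104.7 187.9] [3.1 0.  1.8]
push_face 0.69 [314.8 112.7] [569.7 180.1  67. ]
shaft_tip 0.94 [321.  23.] [563.1 219.  112. ]
knob_centre 0.76 [ 24.6 401.6] [ 370.4 -130.6   24. ]
knob_nose 0.71 [ 66.1 395. ] [ 402.5 -123.3   12. ]
knob_bore 0.56 [ 29.9 395.9] [ 371.3 -128.7   18. ]
clk 9.57 pos [589.9 104.5 185.4] rot [-3.14  -0.     1.825] F [ 0.   0.2 -0.1] op -0.1
shift units [-5.513 -4.585 -1.607] turn units 0.561 (row max 0.0597)
316 31
0 256
```

View pics/w8c.png

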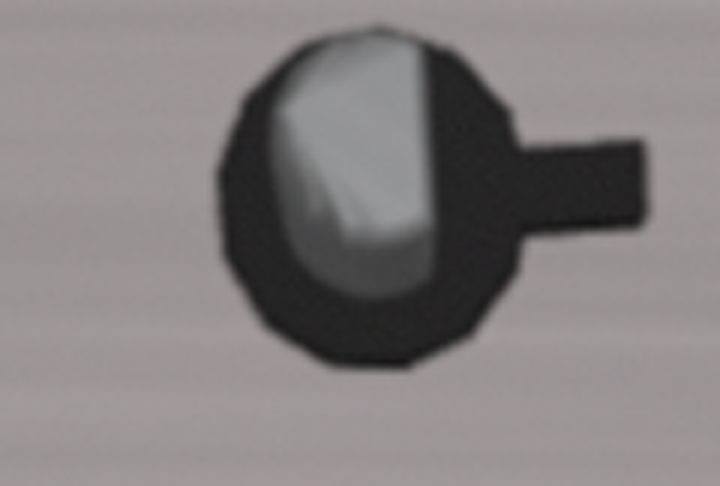

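The crop shows the collar with its tooth to the right, with edges from (523,148) to (640,141) and (527,235) to (645,228). The shaft's flat is on the same side, at column ~432.

Run:
```python
from h import *
import pickle
c=pickle.load(open('w8.pkl','rb'))
f=lambda p:(256+p[0]/6,p[1]/6)
A=lambda p,z:atz('wrist',f(p),z,c)
yaw=lambda a,b:np.arctan2((b-a)[1],(b-a)[0])
for z in (86,92): print([round(yaw(A(a,z),A(b,z)),3) for a,b in (((523,148),(640,141)),((527,235),(645,228)))], A((645,185),z))
fl=yaw(A((435,222),112),A((420,45),112))-np.pi/2; print('flat normal',fl)
d=np.load('w8.npy'); print('tooth z', atd('wrist',f((600,185)),d[31,356],c), 'top',atd('wrist',f((390,120)),d[20,321],c))
print('tip dir from axis',[round(np.arctan2(A((645,185),z)[1]-219.2,A((645,185),z)[0]-561),3) for z in (86,88,92)])
# top-of-shaft extents
for p in ((270,110),(428,110),(350,30)): print(A(p,112))
```

```text
[np.float64(0.315), np.float64(0.314)] [584.30570198 226.52357314  86.        ]
[np.float64(0.315), np.float64(0.314)] [583.9909715 225.197266   92.       ]
flat normal 0.3503440796085191
tooth z [580.39732753 224.8816647   88.90438299] top [562.74625282 220.21883735 112.00579461]
tip dir from axis [np.float64(0.304), np.float64(0.288), np.float64(0.255)]
[553.67253092 218.59686412 112.        ]
[565.38398542 221.63817601 112.        ]
[558.21207977 225.55968814 112.        ]
```

>>> apply_moves(
  increments=[
    [-0.69,-0.57,0,0,1],
    [-0.69,-0.57,0,0,1],
    [-0.69,-0.57,0,0,1],
    [-0.69,-0.57,0,0,1],
    [-0.69,-0.57,0,0,1],
  ],
)

```text
clock: 9.98
ee_pos: [513.7, -58.8, 185.9]
tcp_rot: [-3.141, -0.0, 1.826]
force: [-0.6, -0.6, 0.5]
opening: 60.5
```

>>> apply_moves(
  increments=[
    [-0.69,-0.57,0,0,1],
    [-0.69,-0.57,0,0,1],
    [-0.69,-0.59,0,0,1],
    [0,0,0,0.0575,1],
    [0,0,0,0.0575,1],
  ],
)

```text
clock: 10.4
ee_pos: [467.6, -157.0, 186.0]
tcp_rot: [-3.141, -0.0, 1.576]
force: [-0.1, 0.0, -0.2]
opening: 85.1
```

>>> apply_moves(
  increments=[
    [0,0,0.15,0.0575,1],
    [0,0,0.15,0.0575,1],
    [0,0,0.15,0.0575,1],
    [0,0,0.15,0.0575,1],
    [0,0,0.15,0.0575,1],
  ],
)

```text
clock: 10.82
ee_pos: [468.5, -155.1, 155.7]
tcp_rot: [-3.141, 0.0, 0.976]
force: [0.0, -1.0, 0.0]
opening: 85.5
```

>>> apply_moves(
  increments=[
    [0,0,0.15,0.0575,1],
    [0,0,0.15,0.0575,1],
    [0,0,0,0.0575,1],
    [0,0,0,0,1],
  ],
)

```text
clock: 11.15
ee_pos: [468.2, -155.0, 143.7]
tcp_rot: [-3.14, 0.001, 0.614]
force: [0.5, -0.1, 1.1]
opening: 84.9
```

```bash
python3 w.py w9
python3 - <<'E'
from h import *
go(468.2,-154.8,46,.62)
E
```

```text
11.15 [ 468.2 -155.   143.7] [-3.1  0.   0.6]
push_face 0.18 [318.7 189.6] [ 501.  -131.3   67. ]
shaft_tip 0.24 [580.6  69.2] [ 601.9 -180.4  112. ]
knob_centre 0.93 [323.6 237.9] [ 470.5 -156.5   24. ]
knob_centre 0.88 [332.1  67.7] [ 557.4 -100.9   24. ]
knob_centre 0.82 [312.3 380.5] [ 375.5 -213.7   24. ]
knob_centre 0.74 [211.7 326. ] [ 371.8 -129.7   24. ]
knob_nose 0.91 [343.9 345. ] [ 407.6 -219.9   12. ]
knob_nose 0.75 [378.8  61.6] [ 577.9 -121.3   12. ]
knob_nose 0.7 [321.1 189.6] [ 493.7 -138.1   12. ]
knob_nose 0.69 [228.5 282.7] [ 401.2 -122.8   12. ]
knob_bore 0.86 [316.6 376.5] [ 376.5 -216.8   18. ]
knob_bore 0.56 [329.4  69.8] [ 556.2 -100.    18. ]
knob_bore 0.55 [323.6 235.2] [ 470.5 -156.5   18. ]
knob_bore 0.55 [214.7 323.6] [ 370.9 -130.9   18. ]
clk 11.45 pos [ 468.7 -155.3  144.6] rot [ 3.141 -0.     0.623] F [-0.2 -0.4 -0.2] op 85.5
shift units [-0.004 -0.019  2.465] turn units 0.001 (row max 0.0597)
```

View pics/w9.png

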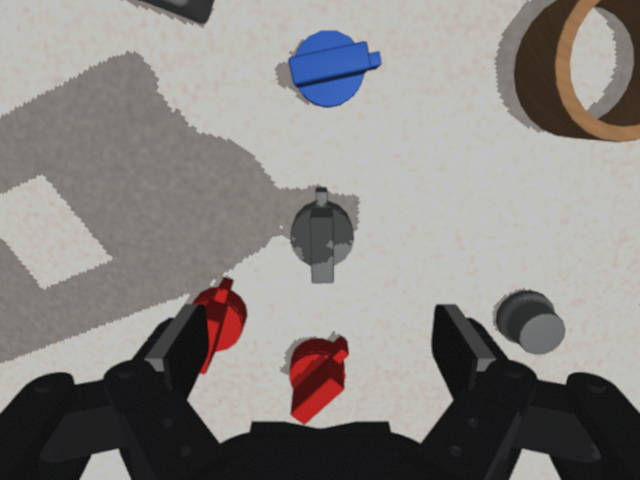

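The picture shows the grey bar lined up with the tool, nose at (321,190) and bar at (322,243), with clear space for the fingers. Descend and grip.

>>> apply_moves(
  increments=[
    [0,0,0.7,0,0],
    [0,0,0.7,0,0],
    [0,0,0.6,0,0],
    [0.02,0,0.3,0,0],
    [0,0,0.15,0,0],
  ],
  force=50,
)

```text
clock: 11.87
ee_pos: [468.6, -154.5, 44.8]
tcp_rot: [-3.14, 0.001, 0.622]
force: [-1.1, 1.4, -0.4]
opening: 42.6
```

>>> apply_moves(
  increments=[
    [0,0,0,0,0],
    [0,0,0,0,-1],
    [0,0,0,0,-1],
    [0,0,0,0,-1],
    [0,0,0,0,-1],
  ],
)

```text
clock: 12.28
ee_pos: [470.0, -155.1, 47.6]
tcp_rot: [3.14, -0.001, 0.621]
force: [-1.0, 0.8, 9.6]
opening: 13.0
```

>>> apply_moves(
  increments=[
    [0,0,0,0,-1],
    [0,0,0,0,-1],
    [0,0,0,0,-1],
    [0,0,0,0,-1],
  ],
)

```text
clock: 12.62
ee_pos: [470.0, -155.1, 47.6]
tcp_rot: [3.14, -0.001, 0.621]
force: [-0.9, -0.0, 9.0]
opening: 13.2
```

>>> apply_moves(
  increments=[
    [0,0,-0.5,0,-1],
    [0,0,-0.9,0,-1],
    [0,0,-0.9,0,-1],
    [0,0,-0.9,0,-1],
    [0,0,-0.6,0,-1],
  ],
)

```text
clock: 13.03
ee_pos: [470.0, -155.1, 202.3]
tcp_rot: [3.139, -0.002, 0.621]
force: [1.5, -0.4, -1.0]
opening: 13.2
```

```bash
python3 w.py w10
python3 - <<'E'
from h import *
go(561.2,219,200,.31)
E
```

```text
13.0333 [ 470.  -155.1  202.3] [ 3.1 -0.   0.6]
knob_centre 0.91 [319.9 314.1] [ 400.9 -205.5   24. ]
knob_centre 0.91 [325.   83.1] [554.8 -99.9  24. ]
knob_centre 0.85 [228.7 294.8] [ 370.5 -131.8   24. ]
knob_nose 0.95 [364.7  74.8] [ 578.  -120.3   12. ]
knob_nose 0.85 [240.6 260.5] [ 397.7 -124.    12. ]
knob_nose 0.59 [316.5 233.3] [ 455.5 -163.    12. ]
knob_bore 0.97 [228.6 289.4] [ 371.6 -129.5   18. ]
knob_bore 0.97 [324.   82.2] [555.3 -98.7  18. ]
clk 13.33 pos [ 468.8 -154.6  197.9] rot [-3.141e+00  1.000e-03  6.210e-01] F [-0.7  0.4 -0.7] op 12.9
shift units [ 7.312 -6.253 -0.05 ] turn units 0.148 (row max 0.0597)
```

View pics/w10.png

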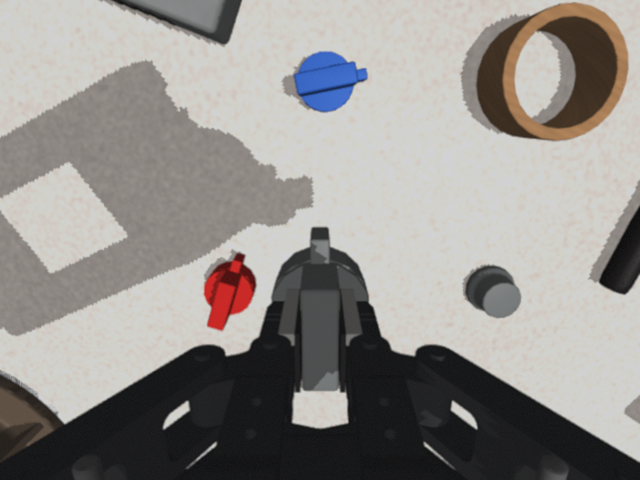

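The knob is held with its bar between the pads, nose forward (tip face rows 228–240, column 320). Measure its offset in the hand.

Run:
```python
from h import *
import pickle
c=pickle.load(open('w10.pkl','rb')); t=np.array([470,-155.1,202.3]); A=R.from_euler('xyz',[3.1405,-.001,.621])
for uv,z in (((320,240),176.7),((320,228),156.7)):
    print('in tool frame nose',A.inv().apply(atz('wrist',uv,z,c)-t))
im=cv2.imread('pics/w10.png'); g=cv2.cvtColor(im,cv2.COLOR_BGR2GRAY); print(g[222:268:2,320]); print(g[250,300:340])
d=np.load('w10.npy'); print('bar top z',atd('wrist',(320,300),d[300,320],c),'nose top',atd('wrist',(320,250),d[250,320],c))
print('nose edges',[A.inv().apply(atz('wrist',(u,250),176.7,c)-t) for u in (310,330)])
```

```text
in tool frame nose [29.42761355  0.28877447 25.62977125]
in tool frame nose [28.74743907  0.33511716 45.62916365]
[207 208 173  58  49  48  49  49  53 103 127 130 129 130 130 129  97  79
  79  80  80  56  49]
[135 106  89  74  56  48  48  49  49  50  64  74  79  80  88 110 123 128
 128 129 130 130 130 130 132 132 131 128 111  83  56  50  47  47  49  56
  63  75 103 134]
bar top z [ 482.88644186 -146.16933881  201.955347  ] nose top [ 490.72369833 -140.66482239  176.68072394]
nose edges [array([25.23792808, -3.71038543, 25.62121187]), array([25.2309012 ,  4.29082819, 25.6299474 ])]
```

>>> apply_moves(
  increments=[
    [0.735,-0.625,0,0,-1],
    [0.735,-0.625,0,0,-1],
    [0.735,-0.625,0,0,-1],
    [0.735,-0.625,0,0,-1],
    [0.735,-0.625,0,0,-1],
  ],
)

```text
clock: 13.75
ee_pos: [515.6, 34.1, 197.2]
tcp_rot: [-3.14, 0.002, 0.62]
force: [0.6, -0.4, -0.5]
opening: 12.9
```

>>> apply_moves(
  increments=[
    [0.735,-0.625,0,0,-1],
    [0.735,-0.625,0,0,-1],
    [0.735,-0.625,0,0,-1],
    [0.735,-0.625,0,0,-1],
    [0.735,-0.625,0,0,-1],
  ],
)

```text
clock: 14.17
ee_pos: [562.4, 221.4, 196.8]
tcp_rot: [-3.141, 0.003, 0.621]
force: [2.2, -0.0, -0.7]
opening: 12.9
```

>>> apply_moves(
  increments=[
    [0,0,0,0.049,-1],
    [0,0,0,0.049,-1],
    [0,0,0,0.049,-1],
    [0,0,0.4,0,-1],
    [0,0,0,0,-1],
  ],
)

```text
clock: 14.58
ee_pos: [561.4, 219.1, 179.1]
tcp_rot: [3.142, 0.005, 0.313]
force: [0.6, -0.1, -1.1]
opening: 13.2
```

Run:
```python
from h import *
go(562.8,219.9,168,.31)
im,d=eyes.capture('side'); cv2.imwrite('pics/sd.png',im)
for q in ('knob_centre','knob_bore','knob_nose','shaft_tip'):
    print(q,[(round(o['confidence'],2),np.round(o['xy'],1)) for o in finder.landmark_of(q,'side')[:2]])
s=r.read_state(); A=R.from_euler('xyz',s['tcp_rot'])
ax=s['ee_pos']+A.apply([-1.8,.3,0]); print('axis est',ax)
print('exp shaft tip',proj('side',[561.2,219,112]),'exp knob bore',proj('side',[ax[0],ax[1],ax[2]-47.6+18]))
u,v=proj('side',[561,219,130])[0].astype(int)
cv2.imwrite('pics/sdc.png',cv2.resize(im[v-40:v+35,u-50:u+50],None,fx=7,fy=7,interpolation=cv2.INTER_CUBIC)); print(u-50,v-40)
go(562.8,219.9,168,.31)
```

```text
clk 14.58 pos [561.4 219.1 179.1] rot [3.142 0.005 0.313] F [ 0.6 -0.1 -1.1] op 13.2
shift units [ 0.042 -0.008  0.277] turn units 0.001 (row max 0.0597)
knob_centre [(0.84, array([240.4, 340.6])), (0.75, array([247.8, 369.3]))]
knob_bore [(0.96, array([312.9, 316.1])), (0.94, array([242.7, 341.1]))]
knob_nose [(0.9, array([253.9, 336.9])), (0.6, array([325.6, 324.6]))]
shaft_tip [(0.41, array([291. , 203.8]))]
axis est [561.60853236 218.63593875 182.6187016 ]
exp shaft tip [[292.28434803 206.79714638]] exp knob bore [[292.16961346 194.84446032]]
242 161
clk 14.83 pos [563.2 219.5 182.6] rot [-3.142  0.     0.313] F [ 0.7 -0.2 -0. ] op 13.0
shift units [-0.007 -0.013  0.365] turn units 0.001 (row max 0.0597)
```

View pics/sdc.png

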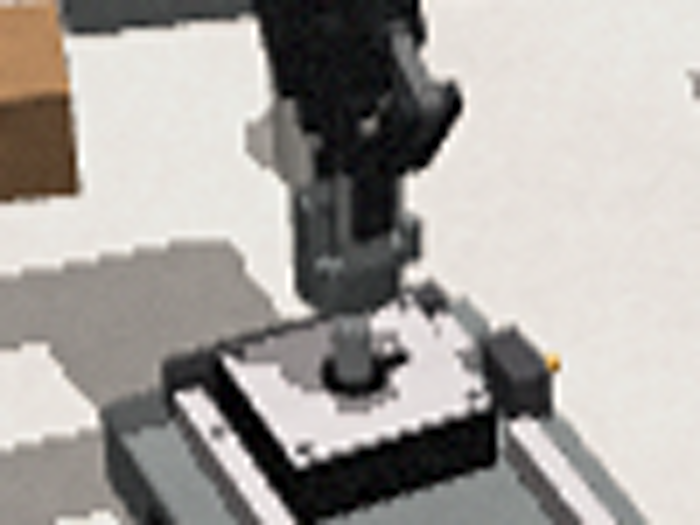

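The side crop shows the knob hovering centred over the shaft, knob foot centre at about column 350 and shaft at 352. Lower it slowly, watching the force.

>>> apply_moves(
  increments=[
    [0,0,0.28,0,-1],
    [0,0,0.25,0,-1],
    [0,0,0,0,-1],
  ],
  force=60,
)

```text
clock: 15.08
ee_pos: [562.0, 219.1, 159.0]
tcp_rot: [3.142, 0.003, 0.313]
force: [-0.3, 0.7, -1.0]
opening: 12.5
```

>>> apply_moves(
  increments=[
    [0,0,0.05,0,-1],
    [0,0,0.05,0,-1],
    [0,0,0.05,0,-1],
    [0,0,0,0,-1],
  ],
)

```text
clock: 15.42
ee_pos: [563.1, 219.5, 155.1]
tcp_rot: [3.142, 0.0, 0.313]
force: [-0.2, 0.3, -1.2]
opening: 12.5
```

```bash
python3 -c "
from h import *
go(562.8,219.9,139,.31)"
```

```text
clk 15.42 pos [563.1 219.5 155.1] rot [3.142 0.    0.313] F [-0.2  0.3 -1.2] op 12.5
shift units [-0.003 -0.011  0.401] turn units 0.001 (row max 0.0597)
```

>>> apply_moves(
  increments=[
    [0,0,0.06,0,-1],
    [0,0,0.06,0,-1],
    [0,0,0.06,0,-1],
    [0,0,0,0,-1],
  ],
)

```text
clock: 15.75
ee_pos: [562.9, 219.5, 147.6]
tcp_rot: [3.142, 0.001, 0.313]
force: [-0.3, -0.3, -0.6]
opening: 12.8
```

>>> apply_moves(
  increments=[
    [0,0,0.06,0,-1],
    [0,0,0.06,0,-1],
    [0,0,0,0,-1],
  ],
)

```text
clock: 16.0
ee_pos: [562.9, 219.5, 142.8]
tcp_rot: [3.142, 0.001, 0.313]
force: [0.4, 0.8, -1.1]
opening: 12.8
```

Sliding on with no side force. Now press the shaft in.

>>> apply_moves(
  increments=[
    [0,0,0.06,0,-1],
    [0,0,0.06,0,-1],
    [0,0,0,0,-1],
  ],
)

```text
clock: 16.25
ee_pos: [563.3, 219.6, 138.4]
tcp_rot: [-3.142, -0.0, 0.313]
force: [0.5, -0.4, 5.4]
opening: 12.7
```

>>> apply_moves(
  increments=[
    [0,0,0.06,0,-1],
    [0,0,0.05,0,-1],
    [0,0,0,0,-1],
  ],
)

```text
clock: 16.5
ee_pos: [563.4, 219.6, 135.4]
tcp_rot: [3.142, -0.001, 0.313]
force: [-5.0, -1.7, 20.7]
opening: 12.8
```

```bash
python3 -c "
from h import *
go(562.8,219.9,133.6,.31)"
```

```text
clk 16.5 pos [563.4 219.6 135.4] rot [ 3.142e+00 -1.000e-03  3.130e-01] F [-5.  -1.7 20.7] op 12.8
shift units [-0.012 -0.011  0.045] turn units 0.001 (row max 0.0597)
```

>>> apply_moves(
  increments=[
    [-0.015,0,0,0,-1],
    [0,0,0,0,-1],
  ],
)

```text
clock: 16.67
ee_pos: [563.3, 219.6, 135.4]
tcp_rot: [-3.142, -0.002, 0.313]
force: [-3.3, -0.0, 19.0]
opening: 12.7
```

```bash
cat > e.py <<'E'
from h import *
import sys
np.set_printoptions(precision=1,suppress=True)
for k in range(3):
    s=r.read_state(); print(s['clock'],s['ee_pos'],np.round(s['tcp_rot'],4),s['force'],np.round(s['wrist_torque'],2)); 
    c=cam('wrist'); im,d=eyes.capture('wrist')
cv2.imwrite('pics/e%s.png'%sys.argv[1],im); np.save('e.npy',d)
A=R.from_euler('xyz',s['tcp_rot'])
for nm,p in (('module',[-0,0,0]),):
    pts=[(u,v) for v in range(100,300,20) for u in range(200,441,40)]
for row in range(120,330,10): print(row,[round(float(atd('wrist',(u,row),d[row,u],c)[2]),1) if d[row,u]>0 else 0 for u in (240,270,290,310,320,330,350,370,400)])
E
python3 e.py 1
```

```text
16.6667 [563.3 219.6 135.4] [-3.1 -0.   0.3] [-3.3 -0.  19. ] [-0.2  0.5  0. ]
16.7167 [563.3 219.6 135.4] [-3.1 -0.   0.3] [-2.6 -1.2 20.2] [-0.2  0.6 -0. ]
16.7667 [563.3 219.6 135.4] [-3.1 -0.   0.3] [-2.8 -1.1 19.1] [-0.3  0.6  0. ]
120 [50.2, 49.9, 50.1, 77.0, 76.7, 76.8, 75.8, 74.7, 48.3]
130 [50.4, 50.9, 51.2, 76.6, 76.5, 75.6, 75.4, 75.7, 48.9]
140 [49.9, 50.2, 49.1, 75.4, 76.1, 74.8, 76.6, 75.6, 50.5]
150 [73.7, 67.7, 68.6, 74.8, 76.2, 75.6, 75.6, 75.8, 49.1]
160 [74.9, 68.2, 68.7, 51.1, 50.3, 49.8, 49.7, 49.4, 66.7]
170 [75.0, 67.2, 67.1, 49.5, 49.1, 67.2, 49.0, 50.2, 69.1]
180 [75.2, 54.9, 50.0, 49.5, 49.2, 66.7, 50.5, 51.5, 67.3]
190 [80.7, 80.7, 78.1, 76.2, 74.3, 73.5, 69.8, 65.8, 55.4]
200 [82.0, 84.0, 83.9, 84.0, 84.6, 84.4, 83.1, 81.0, 81.7]
210 [81.2, 83.9, 83.9, 85.3, 83.9, 83.1, 84.2, 82.9, 84.5]
220 [81.3, 83.2, 84.3, 84.3, 84.1, 84.3, 84.5, 83.9, 83.7]
230 [81.1, 84.2, 84.6, 84.2, 96.4, 83.6, 84.7, 83.2, 0]
240 [81.0, 84.9, 84.1, 110.0, 108.6, 84.5, 83.7, 83.9, 83.0]
250 [82.5, 82.8, 84.2, 108.9, 109.3, 93.5, 82.9, 84.3, 84.0]
260 [81.2, 84.0, 94.9, 109.4, 109.2, 106.4, 93.0, 83.4, 82.8]
270 [81.8, 84.0, 107.5, 118.2, 117.5, 116.9, 105.4, 83.7, 81.2]
280 [81.7, 83.6, 109.4, 126.9, 126.5, 126.9, 109.1, 83.9, 82.4]
290 [82.0, 83.5, 119.4, 134.8, 135.1, 134.5, 119.0, 83.9, 49.5]
300 [80.7, 83.7, 126.9, 136.0, 134.9, 134.6, 126.2, 83.7, 49.4]
310 [81.7, 127.0, 134.8, 135.8, 135.1, 135.5, 135.3, 127.4, 49.3]
320 [81.3, 133.8, 141.9, 135.9, 136.3, 136.0, 142.0, 134.2, 50.3]
```

Run:
```python
from h import *
import pickle
np.set_printoptions(precision=1,suppress=True,linewidth=150)
for t in ('w7','w8','w5'):
    c=pickle.load(open(t+'.pkl','rb')); d=np.load(t+'.npy'); g=cv2.imread(f'pics/{t}.png').max(2)
    s={'w5':(563,212)}.get(t,(561.2,219))
    u0,v0=proj('wrist',[s[0],s[1],86],c)[0].astype(int)
    Z=[];M=[]
    for v in range(max(v0-60,1),v0+60):
        for u in range(u0-60,u0+90):
            if d[v,u]<=0: continue
            P=atd('wrist',(u,v),d[v,u],c); rr=np.hypot(P[0]-s[0],P[1]-s[1])
            if g[v,u]<50 and 10<rr<23: Z.append(P[2])
            if g[v,u]>120 and 26<rr<36: M.append(P[2])
    print(t,len(Z),np.percentile(Z,[10,25,50,75,90]),'module',np.median(M))
```

```text
w7 2766 [87.  87.3 87.8 88.2 88.6] module 83.82282094056592
w8 985 [86.9 87.4 87.9 88.4 88.8] module 83.86273871752563
w5 2794 [87.  87.4 87.8 88.2 88.6] module 83.77548117132966
```

>>> apply_moves(
  increments=[
    [0,0,0.03,0,-1],
    [0,0,0,0,-1],
    [0,0,0,0,-1],
  ],
  force=80,
)

```text
clock: 17.07
ee_pos: [563.5, 219.7, 135.3]
tcp_rot: [-3.142, -0.003, 0.313]
force: [-8.1, -2.8, 37.0]
opening: 12.5
```

>>> apply_moves(
  increments=[
    [-0.02,0,0,0,-1],
    [0,0,0,0,-1],
  ],
)

```text
clock: 17.23
ee_pos: [563.3, 219.6, 135.3]
tcp_rot: [-3.142, -0.004, 0.313]
force: [-3.8, -1.3, 33.9]
opening: 12.0
```

```bash
python3 e.py 2 | head -3
python3 - <<'E'
from h import *
im=cv2.imread('pics/e2.png')
im2,_=eyes.capture('side'); u,v=proj('side',[561,219,110])[0].astype(int)
b=cv2.resize(im2[v-28:v+20,u-32:u+32],(640,480),interpolation=cv2.INTER_CUBIC)
a=cv2.resize(im[180:300,240:400],(640,480),interpolation=cv2.INTER_CUBIC)
cv2.imwrite('pics/fin.png',cv2.resize(np.hstack([a,b]),(800,300),interpolation=cv2.INTER_AREA))
E
```

```text
17.2333 [563.3 219.6 135.3] [-3.1 -0.   0.3] [-3.8 -1.3 33.9] [-0.3  0.9  0. ]
17.2833 [563.3 219.6 135.3] [-3.1 -0.   0.3] [-3.9 -1.8 33.9] [-0.3  0.9  0.1]
17.3333 [563.3 219.6 135.3] [-3.1 -0.   0.3] [-4.7 -1.1 34.3] [-0.4  0.9 -0. ]
```

View pics/fin.png

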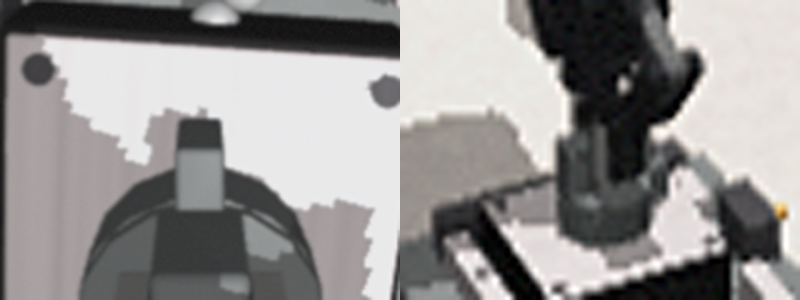

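The knob is bottomed hard: z stays at 135.3 while the force climbs to 34 N. The picture shows its foot just above the module top with the nose over the tooth side. Ease the push slightly, hold, and hand in.

>>> apply_moves(
  increments=[
    [0,0,-0.02,0,-1],
    [0,0,0,0,-1],
    [0,0,0,0,-1],
    [0,0,0,0,-1],
    [0,0,0,0,-1],
  ],
)

```text
clock: 17.85
ee_pos: [563.2, 219.6, 135.4]
tcp_rot: [-3.142, -0.003, 0.313]
force: [-0.5, -0.6, 22.9]
opening: 12.5
```

```bash
python3 e.py 3 | head -3; python3 -c "
from h import *
print(r.hand_in()); go(563,219.6,135,.313)"
```

```text
17.85 [563.2 219.6 135.4] [-3.1 -0.   0.3] [-0.5 -0.6 22.9] [-0.2  0.3  0. ]
17.9 [563.2 219.6 135.5] [-3.1 -0.   0.3] [-0.8 -0.3 22.7] [-0.1  0.3 -0. ]
17.95 [563.2 219.6 135.5] [-3.1 -0.   0.3] [-1.3 -0.5 21.7] [-0.1  0.3 -0.1]
the job is handed in; nothing more can be done
None
the job is handed in; nothing more can be done
```

I handed the job in at about 18 s, with the knob pushed onto the D-shaft and still held and pressed in.

- **Module:** I pushed it through the detent to the end stop. It is against a hard stop, because the push force rose to 49 N with almost no further travel.
- **Knob:** I gripped the grey bar knob, turned it to the shaft's flat (yaw about 0.31 rad) and lowered it on with no noticeable resistance. I then pressed until it stopped hard. At hand-in I was pressing with about 22 N, side force was about 1 N and tilt about 0.003 rad. The grip setting was 80 N.
- **Pressed depth uncertain:** The shaft travel could not be read directly. From the tool height and the depth image I put it at about 6–7 mm, against the 5 mm needed and 8 mm full travel. The hard stop may be the knob's foot meeting the collar, which measured about 4 mm high, instead of the end of the shaft's own travel.
- **Bystanders:** I saw none of them touched or moved in the pictures, but I made no separate measurement of them at the end.

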